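# Shut the caliper and press it home in the shadow-foam tray

## Task

Put the vernier caliper away: first slide its jaws fully shut, because its cutout only takes it shut, then lay it in its own cutout in the black-and-yellow foam on the sloping tool stand and press its beam down past the two springy foam lips until the whole caliper lies flat on the yellow floor of the cutout. Let go of it and leave the other things on the bench where they are.

Things in the scene. Friction and masses are not known exactly. Their poses are not given: they have to be found in the camera images.
- caliper: Steel vernier caliper lying flat on the bench, 220 mm long, 0.16 kg. Origin on its underside midway along it; y along the beam to the jaw end, z out of its face. Beam 16 mm wide, 4 mm thick: x 3 to 19 mm, z 0 to 4. Fixed jaw, also 4 mm thick, at y = 90 to 110: long side to x = -37 mm, short side to x = +37. Shut, its beam is bare from y = -110 to 45.
- caliper_grip (a point): Point on the upper face of the bare beam near the centre of mass, (11, 28, 4) mm in the caliper frame, axes as the caliper: grip the shut caliper here across the beam (along x, 16 mm wide). While the jaws are open the slider may stand over it.
- caliper_slider (a joint): How far the caliper's jaws are open, in m: 0 is shut (hard stop), it starts at 0.025 to 0.05. Shutting moves the slider along the caliper's +y with about 0.3 N of friction; it stays where it is left, and the caliper hardly shifts on the bench meanwhile.
- caliper_carriage (a point): Point on the slider, on the beam's centre line 2 mm above the underside; axes as the caliper. The slider's housing is 23 mm wide (11.5 mm to each side in x), at 4 to 6 mm above the underside, from 20 mm behind this point (-y) to 25 mm ahead. Pinch it across x about 17 mm behind the point, clear of its long jaw; this, 4 mm thick, stands out to -x right from the point onwards.
- caliper_tail (a point): Point on the underside of the caliper at the plain end of the beam: (11, -110, 0) mm in the caliper frame.
- caliper_head (a point): Point on the underside of the caliper at the jaw end of the beam: (11, 110, 0) mm in the caliper frame.
- foam_insert: Foam insert, black over yellow, 180 x 252 mm, fixed on a stand, sloping 25 degrees up away from the robot. Its frame is that of the caliper lying home in its cutout: origin on the cutout's yellow floor, x up the slope, y along the board to the jaw end (left), z square out of the foam. The cutout has 1.5 to 2 mm of play round the shut caliper and is 14 mm deep: the black top is at z = 14 mm.
- finger_scoop (a point): Middle of the floor of the rounded finger scoop that crosses the cutout where the caliper is gripped: (11, 28, -7) mm in the foam frame, axes as the foam. The scoop is 40 mm wide along y and 94 mm long along x, ends rounded, its floor 7 mm deeper than the cutout's, 21 mm below the black top; it leaves 39 mm beside each edge of the beam for the fingers.
- press_point (a point): Where to press: (11, -52, 4) mm in the foam frame, on the beam's upper face once home, in a thumb recess 44 mm along y by 80 mm along x. Two grey springy foam lips, 31 mm long, centred at y = -92 mm, lean 1.5 mm over the beam's edges: the laid-in beam rests on them there, about 11 mm above the floor. Pressing here along -z of the foam with about 5 to 8 N snaps it down to the floor.
- stepped_shaft: Bystander, to be left alone: turned steel shaft in three steps, 40 mm wide and 85 mm high, standing upright. Origin at the centre of its underside.
- alu_block: Bystander, to be left alone: aluminium block 45 x 70 x 25 mm, lying flat. Origin at the centre of its underside.

How it is judged:
By the outcome, as a careful person would: the job done as asked, in the order asked, and still so for the second after the job is handed in, with the robot touching nothing.
It also fails if it takes over 48 s, if anything falls off the work surface, if the arm or the gripper's body presses on something with over 40 N, if the wrist force passes 120 N, or if a joint passes its speed limit or range.

## Robot

A 6-joint arm with a two-finger parallel gripper is mounted at the origin on a cart in front of the work surface, level with it; the furniture and walls round the work are solid. World frame = base frame: x ahead of the robot, y to its left, z up, the work surface at z = 0. Lengths are in m, angles in rad, forces in N, time in s.
With the tool pointing down it reaches from about 0.3 to 0.775 m from the base axis. Payload 14.6 kg.
Tool frame: the origin (TCP) lies at the very end of the fingers, on their centre line; the grasp point (between the pads) lies 19 mm behind it; z points along the fingers, y is the line along which they close (so a half turn about z gives the same grasp; the last joint's range is limited). The gripper opens to 94 mm and grips with 3 to 60 N. Pads are 16 mm wide; open, the fingers measure 119 mm over their backs; the gripper's body (75 mm by 177 mm) begins 78 mm behind the grasp point.
Start: joints at [1.179, 0.3, 1.521, -0, 1.321, -0.067], TCP at [0.176, 0.521, 0.205] pointing down, gripper open.
Joint ranges: [-3.03, 3.03], [-0.79, 2.21], [0.23, 2.52], [-1.04, 4.18], [0, 3.07], [-2.55, 2.55]. Speed limits (rad/s): [2.22, 2.22, 2.57, 3.14, 3.14, 3.14].

## Interface

Orientations are given as [roll, pitch, yaw] about the fixed x, y, z axes, in that order (R = Rz(yaw) Ry(pitch) Rx(roll)).
In Python, from station import * gives the robot as it stands.
- The arm moves only by the tool jog_arm, never from a script. Its argument "rows" is a list of rows, each a list of 3 entries, a list of its own where there are three numbers: the shift along the tool's x, y, z in m, then the turn about the tool's z in degrees, then the finger opening in m, from 0 to 0.094. A call has 1 to 12 rows; each row shifts and turns the commanded pose from where the row before left it, along the tool's axes as they then stand; what a row does not reach is not made up. A row lasts 1/12 s, in which the tool goes at most 41.7 mm and 7.16 degrees, less where a joint would pass 70% of its speed; a pose out of reach is approached as far as the arm can. A call is refused whole if a number of a shift passes 0.0417 or a number of a turn 7.16, either way. A call with a gripper value outside its range is refused whole. The fingers move at their own pace and stop on an object; "squeeze" is the grip in N (left out, the last holds). Time passes only in rows, so rows that do not move let the fingers close. It gives the time, the measured TCP pose, the force, the opening and the grip force at its end, in the units of the state.
- get_obs(): the state, without advancing time (a new reading comes with each control period).
- camera(name): name is "scene" or "side" or "wrist"; returns a dict with "image" (420x560x3 uint8, red, green, blue), "range_z" (420x560 float32, m along the optical axis (not along the pixel's ray), 0 where there is no reading), "K" (3x3 intrinsics, pixels), "world_from_camera" (4x4, takes a point from camera to world coordinates); the wrist camera has in their place "T_tool_cam" (4x4, takes a point from camera to tool coordinates, whose origin is the TCP and whose axes are the flange's). Camera axes: x right, y up, looking along -z (the intrinsics and any distortion apply to the point x, -y, -z); pixel columns grow to the right and rows downward; lengths in m; the calibration is good to about 2 mm. A picture is of the moment at which its call begins: read the wrist's pose just before it.
- hand_in(): hands the job in; it is judged then, once.
Trained networks look in a picture, given as the dict that the camera call returned (one of the last four; its "shot" number tells which), for a name from the list of things; names that differ only in an ending like _2 or _b are one class to them, and where a whole thing is asked for, a point or a joint stands for the part that bears it (a point fixed in the world has none). Each returns a list of dicts, best first, with "p" (0 to 1); they miss things now and then, are a little off and sometimes report something else, mostly with a low value. They report only what shows in the picture. A call takes as long as a camera call.
- search_frame(label, picture): "at" ([column, row] as shares, 0 to 1, of the picture: columns of its width, rows of its height, amid what is visible of it).
- spot_point(label, picture): "at" ([column, row] as shares, 0 to 1, of the picture: columns of its width, rows of its height: a listed point, or the origin of a listed thing).
The state is a dict: "time_s": time; "qpos": joint angles; "joint_vel": joint speeds; "tau": joint torques, N m; "ee_pos": TCP position; "eef_rot": TCP orientation; "force": force on the tool from outside, world axes, zero at the start; "moment": the same for the moment, N m; "grip_width": finger opening in m; "grip_force": force on a finger pad.
Only numpy, scipy, OpenCV 4.12 (cv2) and the standard library are available. Lean on these libraries where they do the work, as an engineer would, in place of code of your own. Each camera call takes 0.05 s, during which the arm holds its last target. There are 200 camera calls.

## Working session

There is one attempt and no reset: what is moved stays moved. The work goes in short steps, Python scripts to look and compute and a tool call to move; the robot and the scene stay as the last step left them, time stands still between calls to the robot, and variables do not carry over. Pictures are saved under pics/ and viewed, at most 13 in all, crops included, and the job is handed in when it is done.

Besides the shell and the picture viewer there is one more tool, called as name(argument=value, ...) on one line, values as JSON. jog_arm: Moves the arm, as the interface text tells. Its arguments: {"type":"object","properties":{"rows":{"type":"array","items":{"type":"array"}},"squeeze":{"type":"number"}},"required":["rows"]}

```bash
mkdir -p pics; ls; cat > h.py <<'E'
from station import *
import numpy as np, cv2
from scipy.spatial.transform import Rotation as Rn
np.set_printoptions(precision=4,suppress=True)
def wfc(c):
    if "world_from_camera" in c: return np.array(c["world_from_camera"])
    o=c["obs"]; T=np.eye(4); T[:3,:3]=Rn.from_euler("xyz",o["eef_rot"]).as_matrix(); T[:3,3]=o["ee_pos"]
    return T@np.array(c["T_tool_cam"])
def cam(n,save=None):
    o=get_obs(); c=camera(n); c["obs"]=o
    if save: cv2.imwrite("pics/"+save,cv2.cvtColor(c["image"],cv2.COLOR_RGB2BGR))
    return c
def px(c,u,v,r=None):
    "world point of pixel by range (median of 5x5)"
    K=np.array(c["K"])
    if r is None:
        p=c["range_z"][max(0,int(v)-2):int(v)+3,max(0,int(u)-2):int(u)+3]; p=p[p>0]; r=np.median(p) if len(p) else np.nan
    q=np.array([(u-K[0,2])/K[0,0]*r,-(v-K[1,2])/K[1,1]*r,-r,1])
    return (wfc(c)@q)[:3]
def plane(c,u,v,n,d):
    "ray of pixel hits n.p=d"
    T=wfc(c); a=px(c,u,v,1.0); o=T[:3,3]; k=a-o
    return o+k*(d-n@o)/(n@k)
def spot(c,l,f=None):
    for f in ([f] if f else [spot_point]):
        L=f(l,c)[:2]
        for e in L:
            u,v=e["at"][0]*560,e["at"][1]*420
            print(l,round(e["p"],2),round(u,1),round(v,1),px(c,u,v))
E
python3 - <<'E'
from h import *
for n in("scene","side","wrist"):
    c=cam(n,n+"0.png"); print(n,[k for k in c],wfc(c)[:3,3])
    for l in("caliper","caliper_grip","caliper_carriage","caliper_tail","caliper_head","foam_insert","finger_scoop","press_point","stepped_shaft","alu_block"): spot(c,l)
a=[cv2.imread(f"pics/{n}0.png") for n in("scene","side","wrist")]
cv2.imwrite("pics/all.png",cv2.resize(np.vstack([np.hstack(a[:2]),np.hstack([a[2],a[2]*0])]),(800,600)))
E
```

```text
pics
scene ['image', 'range_z', 'K', 'world_from_camera', 'shot', 'obs'] [-0.1072 -0.9168  0.7978]
caliper_grip 0.72 324.5 233.8 [ 0.7374 -0.1241  0.0239]
caliper_tail 0.36 298.5 279.3 [ 0.3651 -0.4075  0.2245]
foam_insert 0.97 207.6 182.4 [0.5918 0.2924 0.0964]
finger_scoop 0.24 324.5 235.4 [ 0.7371 -0.1246  0.0183]
press_point 0.95 224.1 185.6 [0.6152 0.2271 0.1007]
stepped_shaft 0.17 226.9 184.0 [0.6256 0.2253 0.1037]
side ['image', 'range_z', 'K', 'world_from_camera', 'shot', 'obs'] [ 0.0956 -0.9733  0.7465]
caliper 0.76 253.3 269.6 [ 0.5439 -0.1013  0.    ]
caliper_grip 0.83 255.6 258.5 [ 0.5647 -0.0754  0.0075]
caliper_carriage 0.62 214.8 169.3 [0.6125 0.2328 0.0999]
caliper_carriage 0.48 249.3 262.3 [ 0.5482 -0.0743  0.0023]
caliper_head 0.72 236.3 241.3 [ 0.5646  0.0243 -0.0007]
foam_insert 0.83 200.3 170.6 [0.5739 0.2426 0.1023]
finger_scoop 0.6 196.4 167.2 [0.5709 0.2613 0.1056]
finger_scoop 0.32 254.5 257.4 [ 0.5647 -0.0703  0.0076]
press_point 0.76 215.1 172.3 [0.6078 0.2217 0.0968]
stepped_shaft 0.88 324.6 246.8 [ 0.7316 -0.1213  0.0056]
alu_block 0.19 216.9 168.4 [0.6179 0.2307 0.102 ]
wrist ['image', 'range_z', 'K', 'T_tool_cam', 'shot', 'obs'] [0.1003 0.5472 0.3853]
```

View pics/all.png

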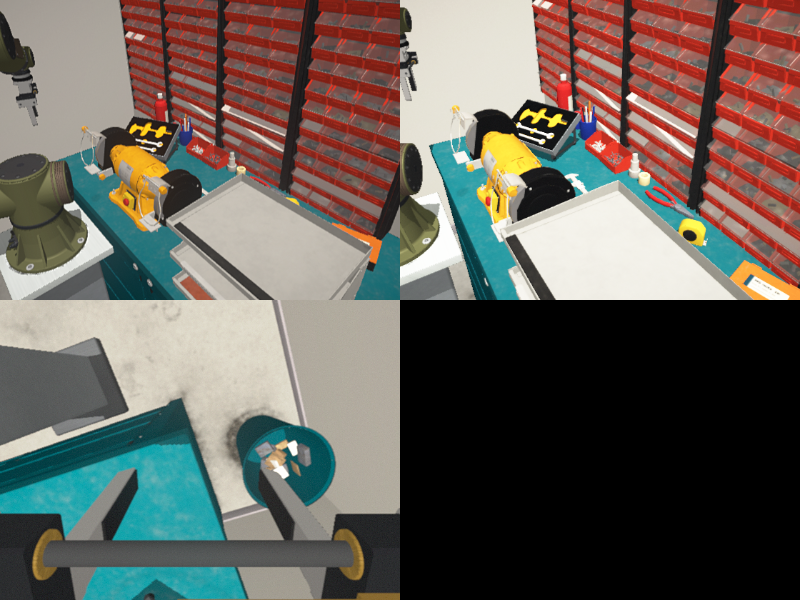

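The overview shows a yellow bench grinder (all.png about 150,170), with the foam stand behind it at (150,135). The caliper jaw peeks out beside the wheel in the side view at (573,182). I'll map obstacle heights and get an enlarged view.

```bash
python3 - <<'E'
from h import *
H=np.full((12,16),-1.0) # x 0..1.2 step .1? finer below
xs=np.arange(0.1,0.95,0.05); ys=np.arange(-0.5,0.7,0.05)
H=np.full((len(xs),len(ys)),np.nan)
for n in("scene","side"):
    c=cam(n); K=c["K"]; r=c["range_z"]; v,u=np.mgrid[:420,:560]
    P=np.stack([(u-K[0,2])/K[0,0]*r,-(v-K[1,2])/K[1,1]*r,-r],-1)[r>0]@wfc(c)[:3,:3].T+wfc(c)[:3,3]
    for i,x in enumerate(xs):
        for j,y in enumerate(ys):
            m=(P[:,0]>=x)&(P[:,0]<x+.05)&(P[:,1]>=y)&(P[:,1]<y+.05)
            if m.sum()>3: H[i,j]=np.nanmax([H[i,j],np.percentile(P[m,2],97)])
print("y:     "," ".join(f"{y*100:4.0f}" for y in ys))
for x,r in zip(xs,H): print(f"x{x*100:4.0f}  "," ".join(f"{h*100:4.0f}" for h in r))
im=cv2.cvtColor(c["image"],cv2.COLOR_RGB2BGR)[100:320,70:380]
cv2.imwrite("pics/s1.png",cv2.resize(im,None,fx=2.5,fy=2.5,interpolation=3))
E
```

```text
y:       -50  -45  -40  -35  -30  -25  -20  -15  -10   -5   -0    5   10   15   20   25   30   35   40   45   50   55   60   65
x  10    nan  nan  nan  nan  nan  nan    0    0   26   28   24    1   66   56   60   59   50   48   46   40   42  -84  -84  -84
x  15      0    0    0    0    0    0    0    0    0    0    0    0    0    0    0   58   55   52   53   43   42   31  -84  -84
x  20     25   25   24   18   12   16    0    0    0    0    0    0   18   12   18    0    0    0   52   52   51   35  -22  -84
x  25     22   24   24   26   26   25   15   18   19   19   19   16   25   25   25    0    0    0    0    0  nan  nan  nan  nan
x  30     23   24   25  nan   23   24   20   21   21   21   21   20   23   24    0    0    0    0    0    0  nan  nan  nan  nan
x  35     23   25   25  nan   23   23   20   21   21   21   21   20   23   23    0  nan  nan  nan    0    0  nan  nan  nan  nan
x  40     23   25   25  nan   21   22  nan   18   19   18   19  nan   21   22  nan  nan  nan  nan  nan  nan  nan  nan  nan  nan
x  45     25   25   25  nan  nan  nan  nan  nan  nan  nan  nan  nan  nan    
[... 503 characters left out ...]
    3   14   14   14  nan  nan  nan  nan  nan  nan  nan  nan
x  70      6    6    1    1    1    1    3    8    5    3    5    3    5   14   13    3  nan   19   21  nan  nan  nan  nan  nan
x  75     69   68   67   68   67   67   67   65   64   65   65   64   64   64   64   64   64   63   63   63   62   62   61   61
x  80     66   66   68   67   66   66   66   66   66   66   65   66   66   65   65   65   59   59   59   59   59   59   59   59
x  85    nan  nan  nan  nan  nan  nan  nan  nan  nan  nan  nan  nan  nan  nan  nan  nan  nan  nan  nan  nan  nan  nan  nan  nan
x  90    nan  nan  nan  nan  nan  nan  nan  nan  nan  nan  nan  nan  nan  nan  nan  nan  nan  nan  nan  nan  nan  nan  nan  nan
```

View pics/s1.png

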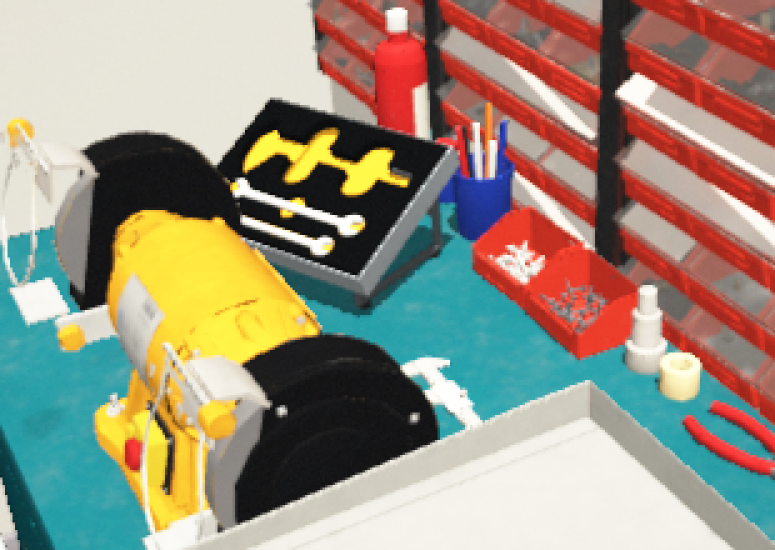

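The caliper lies beyond the grinder's right wheel with its jaws at s1 (430,365) and its tail toward −y. The foam shows a yellow caliper cutout at (310,155), head to the left. Next I'll raise the arm and bring the wrist camera over them.

```bash
cat >> h.py <<'E'
def Rt(o=None): return Rn.from_euler("xyz",(o or get_obs())["eef_rot"]).as_matrix()
E
python3 - <<'E'
from h import *
o=get_obs(); print(o["ee_pos"],o["eef_rot"]); R=Rt(o); print(R)
c=cam("wrist"); print(c["T_tool_cam"],c["K"])
print("shift",R.T@(np.array([0.50,0.2,0.40])-o["ee_pos"]))
E
```

```text
[0.1755 0.5212 0.2054] [-3.1415 -0.      2.8168]
[[-0.9477  0.3191 -0.    ]
 [ 0.3191  0.9477 -0.0001]
 [ 0.     -0.0001 -1.    ]]
[[-0.0007  0.9604  0.2785  0.0796]
 [ 1.      0.0004  0.0012  0.0006]
 [ 0.001   0.2785 -0.9604 -0.1798]
 [ 0.      0.      0.      1.    ]] [[350.9028   0.     277.0494]
 [  0.     350.9028 199.6005]
 [  0.       0.       1.    ]]
shift [-0.41   -0.2009 -0.1946]
```

jog_arm(rows=[[[0,0,-0.04],0,0.094],[[0,0,-0.04],0,0.094],[[0,0,-0.04],0,0.094],[[-0.02,-0.02,-0.03],0,0.094],[[-0.04,-0.03,-0.03],0,0.094],[[-0.04,-0.03,-0.03],0,0.094],[[-0.04,-0.03,0],0,0.094],[[-0.04,-0.03,0],0,0.094],[[-0.04,-0.03,0],-6,0.094],[[-0.04,-0.03,0],-6,0.094],[[-0.04,-0.03,0],-6,0.094],[[-0.04,-0.03,0],0,0.094]])

```text
time_s: 2.8
ee_pos: [0.3839, 0.252, 0.3991]
eef_rot: [3.141, 0.001, 3.116]
force: [-0.5, 0.9, 1.0]
grip_width: 0.0935
grip_force: 0.0
```

jog_arm(rows=[[[-0.04,-0.03,0],0,0.094],[[-0.03,-0.03,0],0,0.094],[[0,0,0],0,0.094],[[0,0,0],0,0.094]])

```text
time_s: 3.13
ee_pos: [0.4454, 0.1959, 0.3978]
eef_rot: [-3.141, -0.001, 3.106]
force: [-0.1, 0.6, -0.3]
grip_width: 0.0939
grip_force: 0.0
```

```bash
python3 - <<'E'
from h import *
c=cam("wrist","w1.png"); o=c["obs"]; print(o["time_s"],o["ee_pos"],o["eef_rot"],o["qpos"])
for l in("caliper","caliper_grip","caliper_carriage","caliper_tail","caliper_head","foam_insert","finger_scoop","press_point","stepped_shaft","alu_block"): spot(c,l)
E
```

```text
3.1333 [0.4454 0.1959 0.3978] [-3.1413 -0.001   3.1061] [ 0.3391  0.0868  1.338   0.      1.7179 -1.1962]
caliper 0.65 110.3 213.5 [ 0.547  -0.0973  0.0013]
caliper_grip 0.74 122.9 219.3 [ 0.5565 -0.0745  0.0068]
caliper_carriage 0.93 130.1 216.5 [ 0.552  -0.0614  0.0068]
caliper_tail 0.68 46.9 220.6 [ 0.5555 -0.2088  0.0029]
caliper_head 0.59 173.4 218.4 [0.5593 0.0113 0.003 ]
foam_insert 0.68 325.4 253.2 [0.5843 0.2605 0.1104]
finger_scoop 0.84 349.1 247.7 [0.5836 0.2977 0.0954]
press_point 0.85 300.8 271.8 [0.6173 0.2247 0.1018]
```

View pics/w1.png

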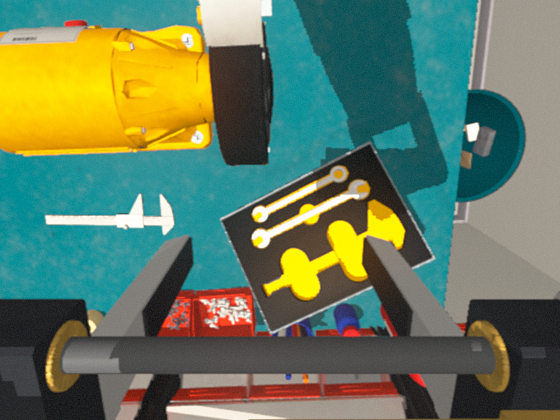

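The wrist view shows the caliper at (45–173, 218) with its long jaws toward the robot. The board is yawed about 25°, with the cutout's tail at (265,290) and head at (390,220). Next I'll turn the tool so its closing axis lies across the beam and move nearer.

jog_arm(rows=[[[0,0,0],7,0.094],[[0,0,0],7,0.094],[[0,0,0],7,0.094],[[0,0,0],7,0.094],[[0,0,0],7,0.094],[[0,0,0],7,0.094],[[0,0,0],7,0.094],[[0,0,0],7,0.094],[[0,0,0],7,0.094],[[0,0,0],7,0.094],[[0,0,0],7,0.094],[[0,0,0],7,0.094]])

```text
time_s: 4.68
ee_pos: [0.4444, 0.1974, 0.3983]
eef_rot: [3.142, -0.0, 1.638]
force: [-0.3, 0.2, 0.3]
grip_width: 0.0939
grip_force: 0.0
```

jog_arm(rows=[[[0,0.02,0],4,0.094],[[-0.03,0.02,0],0,0.094],[[-0.035,0.02,0],0,0.094],[[-0.035,0.02,0],0,0.094],[[-0.035,0.02,0.03],0,0.094],[[-0.035,0.01,0.035],0,0.094],[[-0.035,0,0.035],0,0.094],[[-0.035,0,0.035],0,0.094],[[0,0,0.035],0,0.094],[[0,0,0.03],0,0.094],[[0,0,0],0,0.094],[[0,0,0],0,0.094]])

```text
time_s: 5.68
ee_pos: [0.5496, -0.0177, 0.2207]
eef_rot: [-3.14, -0.0, 1.574]
force: [-1.2, 0.7, 1.9]
grip_width: 0.0942
grip_force: 0.0
```

```bash
python3 - <<'E'
from h import *
c=cam("wrist","w2.png"); o=c["obs"]; print(o["time_s"],o["ee_pos"],o["eef_rot"],o["qpos"])
for l in("caliper_grip","caliper_carriage","caliper_tail","caliper_head"): spot(c,l)
E
```

```text
5.6833 [ 0.5496 -0.0177  0.2207] [-3.1398 -0.0002  1.5737] [-0.0989  0.2894  1.4988  0.      1.3552 -0.1018]
caliper_grip 0.69 281.9 215.6 [ 0.5568 -0.0705  0.0072]
caliper_grip 0.41 288.0 145.6 [0.5633 0.0113 0.0016]
caliper_carriage 0.71 287.5 208.9 [ 0.5633 -0.0622  0.007 ]
caliper_tail 0.97 277.6 313.6 [ 0.5521 -0.2053  0.0051]
```

View pics/w2.png

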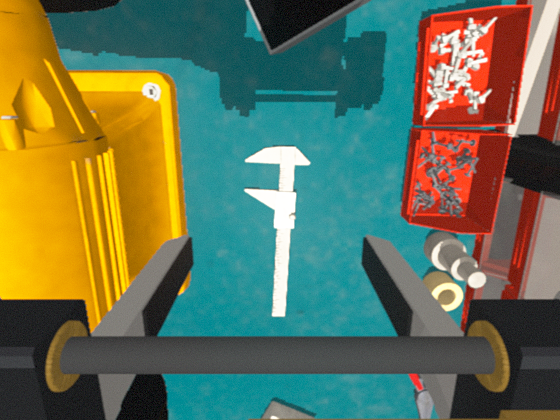

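The caliper is in full view: head at (288,150), slider jaw at (270,197), housing at rows about 195–228, tail at (279,316). I'll fit its beam line by segmentation.

```bash
cat >> h.py <<'E'
def calfit(c,rows,z=0.004,box=(230,330)):
    "bright pixels row by row -> width and centre on plane z"
    g=c["image"].min(2); out=[]
    for r in rows:
        q=np.where(g[r,box[0]:box[1]]>150)[0]
        if len(q): 
            a=plane(c,box[0]+q[0]-.5,r,np.array([0,0,1.]),z); b=plane(c,box[0]+q[-1]+.5,r,np.array([0,0,1.]),z)
            out.append([r,*((a+b)/2)[:2],b[0]-a[0],a[0],b[0]])
    return np.array(out)
E
python3 - <<'E'
from h import *
c=cam("wrist")
A=calfit(c,range(140,322,3)); print(A)
B=A[(A[:,0]>238)&(A[:,0]<310)]; p=np.polyfit(B[:,2],B[:,1],1); print("x=",p,"at -.08:",np.polyval(p,-.08))
E
```

```text
[[146.       0.5589   0.0109   0.0226   0.5476   0.5702]
 [149.       0.5538   0.0075   0.042    0.5328   0.5748]
 [152.       0.5527   0.0041   0.0512   0.5271   0.5783]
 [155.       0.5516   0.0007   0.0604   0.5214   0.5818]
 [158.       0.5504  -0.0028   0.0697   0.5156   0.5853]
 [161.       0.551   -0.0063   0.0733   0.5144   0.5877]
 [164.       0.5705  -0.0097   0.0345   0.5533   0.5878]
 [167.       0.562   -0.0132   0.0173   0.5533   0.5706]
 [170.       0.562   -0.0167   0.0173   0.5533   0.5706]
 [173.       0.562   -0.0202   0.0174   0.5533   0.5707]
 [176.       0.5615  -0.0238   0.0162   0.5534   0.5696]
 [179.       0.5615  -0.0273   0.0163   0.5534   0.5696]
 [182.       0.561   -0.0309   0.0175   0.5522   0.5697]
 [185.       0.561   -0.0345   0.0175   0.5522   0.5697]
 [188.       0.5417  -0.0382   0.0562   0.5136   0.5698]
 [191.       0.5423  -0.0418   0.0575   0.5135   0.571 ]
 [194.       0.5458  -0.0455   0.0553   0.5181   0.5734]
 [197.       0.5481  -0.0491   0.0484   0.5239   0.5723]
 [200.       0.5511  -0.0528   0.0426   0.5298   0.5724]
 [203.       0.55
[... 1496 characters left out ...]
0.0178   0.5462   0.5639]
 [284.       0.555   -0.1641   0.0178   0.5461   0.5639]
 [287.       0.5544  -0.1683   0.0166   0.5461   0.5627]
 [290.       0.5544  -0.1726   0.0166   0.5461   0.5627]
 [293.       0.5545  -0.177    0.0167   0.5461   0.5628]
 [296.       0.5545  -0.1813   0.0167   0.5461   0.5628]
 [299.       0.5538  -0.1857   0.018    0.5448   0.5629]
 [302.       0.5532  -0.1901   0.0168   0.5448   0.5616]
 [305.       0.5532  -0.1945   0.0168   0.5448   0.5616]
 [308.       0.5532  -0.199    0.0169   0.5448   0.5617]
 [311.       0.5532  -0.2034   0.0169   0.5448   0.5617]
 [314.       0.5533  -0.2079   0.017    0.5448   0.5617]]
x= [0.0481 0.5628] at -.08: 0.5589546400228838
```

```bash
python3 - <<'E'
from h import *
c=cam("wrist")
for v in(100,150,200,240,280):
    print(v,[tuple(np.round(px(c,u,v)*1000).astype(int)) for u in(60,90,120,150,170,180,195)])
for u,v in((440,245),(470,270),(440,290),(280,410),(410,180)): print(u,v,px(c,u,v))
E
```

```text
100 [(np.int64(406), np.int64(62), np.int64(156)), (np.int64(361), np.int64(61), np.int64(28)), (np.int64(391), np.int64(61), np.int64(28)), (np.int64(420), np.int64(61), np.int64(21)), (np.int64(438), np.int64(61), np.int64(13)), (np.int64(446), np.int64(61), np.int64(1)), (np.int64(462), np.int64(61), np.int64(0))]
150 [(np.int64(411), np.int64(31), np.int64(174)), (np.int64(419), np.int64(27), np.int64(152)), (np.int64(406), np.int64(16), np.int64(75)), (np.int64(418), np.int64(10), np.int64(30)), (np.int64(435), np.int64(8), np.int64(17)), (np.int64(442), np.int64(6), np.int64(2)), (np.int64(459), np.int64(6), np.int64(1))]
200 [(np.int64(409), np.int64(-2), np.int64(179)), (np.int64(417), np.int64(-8), np.int64(159)), (np.int64(405), np.int64(-29), np.int64(85)), (np.int64(415), np.int64(-43), np.int64(37)), (np.int64(430), np.int64(-49), np.int64(17)), (np.int64(440), np.int64(-51), np.int64(10)), (np.int64(455), np.int64(-54), np.int64(1))]
240 [(np.int64(406), np.int64(-29), np.int64(182)), (np.int64(416), np.int64(-36), np.int64(165)), (np.int64(418), np.int64(-54), np.int64(123)), (np.int64(413), np.int64(-87), np.int64(45)), (np.int64(496), np.int64(-9), np.int64(230)), (np.int64(501), np.int64(-9), np.int64(231)), (np.int64(452), np.int64(-105), np.int64(1))]
280 [(np.int64(403), np.int64(-57), np.int64(186)), (np.int64(414), np.int64(-66), np.int64(170)), (np.int64(419), np.int64(-85), np.int64(135)), (np.int64(500), np.int64(-8), np.int64(273)), (np.int64(505), np.int64(-13), np.int64(264)), (np.int64(505), np.int64(-21), np.int64(251)), (np.int64(448), np.int64(-160), np.int64(1))]
440 245 [ 0.7414 -0.1     0.0268]
470 270 [ 0.7473 -0.1031  0.0821]
440 290 [ 0.7596 -0.1703  0.0071]
280 410 [ 0.5574 -0.3553  0.0137]
410 180 [ 0.6978 -0.0227  0.0278]
```

jog_arm(rows=[[[0,0,0],3,0.05],[[-0.02,0.009,0],0,0.05],[[-0.024,0,0],0,0.05],[[-0.024,0,0],0,0.05],[[0,0,0],0,0.05],[[0,0,0],0,0.05]])

```text
time_s: 6.53
ee_pos: [0.5555, -0.0869, 0.221]
eef_rot: [3.141, -0.0, 1.52]
force: [-0.5, 0.4, 0.0]
grip_width: 0.0577
grip_force: 0.0
```

jog_arm(rows=[[[0,0.003,0.03],0,0.05],[[0,0,0.035],0,0.05],[[0,0,0.035],0,0.05],[[0,0,0.035],0,0.05],[[0,0,0.03],0,0.05],[[0,0,0.03],0,0.05],[[0,0,0.012],0,0.05],[[0,0,0],0,0.05],[[0,0,0],0,0.05]])

```text
time_s: 7.28
ee_pos: [0.559, -0.0859, 0.0146]
eef_rot: [3.141, 0.0, 1.522]
force: [0.9, -0.2, 1.0]
grip_width: 0.05
grip_force: 0.0
```

```bash
python3 - <<'E'
from h import *
c=cam("wrist","w3.png"); print(c["obs"]["ee_pos"])
E
```

```text
[ 0.559  -0.0859  0.0146]
```

View pics/w3.png

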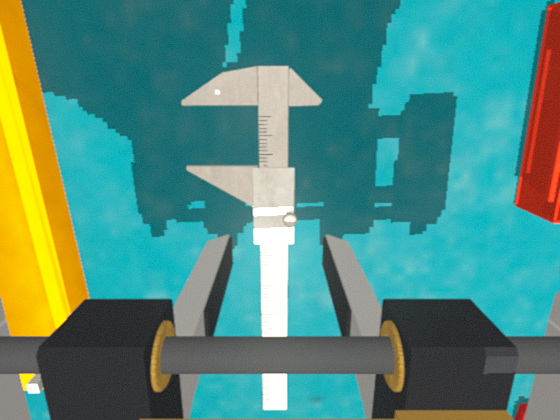

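The fingers (tips near row 240) straddle the beam at column 274. The housing's back edge is at row 243, so I go 4 mm forward and down, then pinch.

jog_arm(rows=[[[0.004,-0.001,0.006],0,0.05],[[0,0,0.005],0,0.05],[[0,0,0],0,0.015],[[0,0,0],0,0.015],[[0,0,0],0,0.015],[[0,0,0],0,0.015],[[0,0,0],0,0.015]], squeeze=5)

```text
time_s: 7.92
ee_pos: [0.5578, -0.0824, 0.0029]
eef_rot: [3.141, 0.0, 1.521]
force: [-0.0, 0.8, 0.5]
grip_width: 0.0229
grip_force: 5.0
```

jog_arm(rows=[[[0.004,0,0],0,0.015],[[0.004,0,0],0,0.015],[[0.004,0,0],0,0.015],[[0.004,0,0],0,0.015],[[0.004,0,0],0,0.015],[[0.004,0,0],0,0.015],[[0.003,0,0],0,0.015],[[0.002,0,0],0,0.015],[[0.001,0,0],0,0.015],[[0,0,0],0,0.015]])

```text
time_s: 8.75
ee_pos: [0.5592, -0.0521, 0.0028]
eef_rot: [3.141, -0.0, 1.521]
force: [-1.6, 0.8, 4.9]
grip_width: 0.0226
grip_force: 5.0
```

```bash
python3 - <<'E'
from h import *
c=cam("wrist","w4.png"); print(c["obs"]["ee_pos"],c["obs"]["force"])
cv2.imwrite("pics/w4c.png",cv2.resize(cv2.imread("pics/w4.png")[20:280,140:400],None,fx=2.2,fy=2.2,interpolation=3))
E
```

```text
[ 0.5592 -0.0521  0.0028] [-1.5799  0.8373  4.8689]
```

View pics/w4c.png

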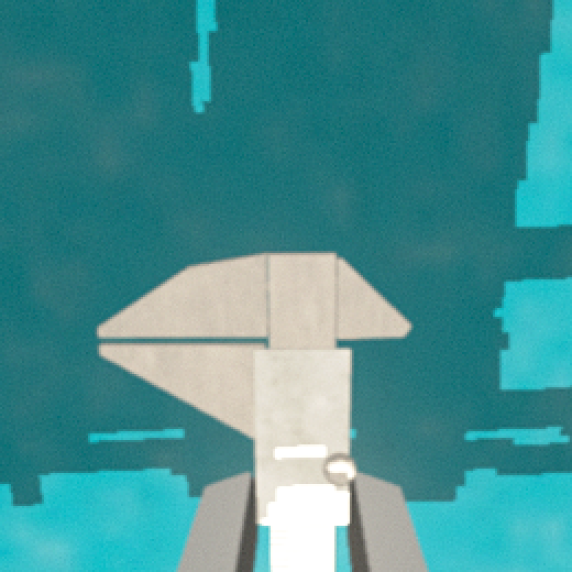

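A gap of about 2 mm remains at (180,341). I'll push 4 mm more, gently, against the stop.

jog_arm(rows=[[[0.001,0,0],0,0.015],[[0.001,0,0],0,0.015],[[0.001,0,0],0,0.015],[[0.001,0,0],0,0.015],[[0.001,0,0],0,0.015],[[0,0,0],0,0.015],[[0,0,0],0,0.015]])

```text
time_s: 9.38
ee_pos: [0.5596, -0.0475, 0.0028]
eef_rot: [3.141, 0.0, 1.521]
force: [0.7, -2.1, 4.9]
grip_width: 0.0224
grip_force: 5.0
```

```bash
python3 - <<'E'
from h import *
c=cam("wrist","w5.png"); print(c["obs"]["ee_pos"],c["obs"]["force"])
cv2.imwrite("pics/w5c.png",cv2.resize(cv2.imread("pics/w5.png")[20:280,140:400],None,fx=2.2,fy=2.2,interpolation=3))
E
```

```text
[ 0.5596 -0.0475  0.0028] [ 0.7226 -2.1315  4.8606]
```

View pics/w5c.png

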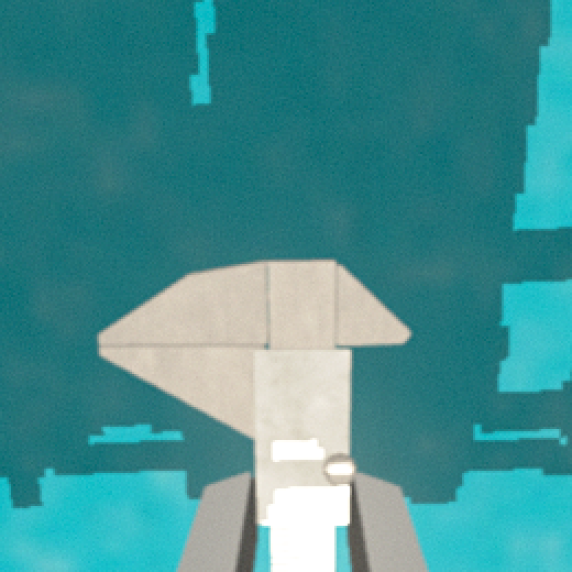

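Jaws are now shut: no gap at (180,346). Next I release, lift and fit the shut caliper.

jog_arm(rows=[[[0,0,0],0,0.05],[[0,0,0],0,0.05],[[0,0,0],0,0.05],[[0,0,-0.03],0,0.05],[[0,0,-0.04],0,0.05],[[-0.021,0,-0.04],0,0.05],[[0,0,-0.03],0,0.05],[[0,0,0],0,0.05],[[0,0,0],0,0.05]])

```text
time_s: 10.18
ee_pos: [0.5589, -0.0668, 0.1407]
eef_rot: [3.139, 0.0, 1.521]
force: [-0.6, -0.0, -0.5]
grip_width: 0.0499
grip_force: 0.0
```

```bash
python3 - <<'E'
from h import *
c=cam("wrist","w6.png"); print(c["obs"]["ee_pos"],c["obs"]["eef_rot"])
A=calfit(c,range(100,419,2))
print(A[:6],A[-6:])
B=A[(A[:,2]>-.19)&(A[:,2]<-.07)]; p=np.polyfit(B[:,2],B[:,1],1); print(p)
w=A[(A[:,2]>-.075)&(A[:,2]<-.03)][:, [2,1,3]]; print(w)
for l in ("caliper_tail","caliper_head","caliper_grip"): spot(c,l)
E
```

```text
[ 0.5589 -0.0668  0.1407] [3.1391 0.0001 1.5211]
[[100.       0.5623   0.0124   0.0199   0.5523   0.5723]
 [102.       0.5583   0.011    0.033    0.5418   0.5748]
 [104.       0.5565   0.0094   0.0382   0.5373   0.5756]
 [106.       0.5555   0.0077   0.0435   0.5337   0.5773]
 [108.       0.555    0.0061   0.0479   0.531    0.5789]
 [110.       0.5549   0.0044   0.0515   0.5291   0.5806]] [[308.       0.5545  -0.1939   0.0175   0.5457   0.5632]
 [310.       0.5544  -0.1963   0.0176   0.5456   0.5631]
 [312.       0.5542  -0.1987   0.0176   0.5454   0.563 ]
 [314.       0.5541  -0.2011   0.0176   0.5453   0.5629]
 [316.       0.554   -0.2034   0.0176   0.5452   0.5628]
 [318.       0.5539  -0.2058   0.0156   0.5461   0.5617]]
[0.045  0.5634]
[[-0.031   0.5618  0.0243]
 [-0.0327  0.5608  0.0226]
 [-0.0346  0.5621  0.0253]
 [-0.0364  0.562   0.0254]
 [-0.0383  0.5619  0.0254]
 [-0.0401  0.5613  0.0245]
 [-0.0419  0.5612  0.0246]
 [-0.0437  0.5611  0.0246]
 [-0.0456  0.5611  0.0246]
 [-0.0475  0.5614  0.0238]
 [-0.0493  0.5613  0.0238]
 [-0.0512  0.5612  0.0238]
 [-0.0531  0.5611  0.0165]
 [-0.0549  0.561   0.0166]
 [-0.0568  0.5609  0.0166]
 [-0.0587  0.5608  0.0166]
 [-0.0606  0.5607  0.0166]
 [-0.0625  0.5606  0.0167]
 [-0.0644  0.5605  0.0167]
 [-0.0663  0.5605  0.0167]
 [-0.0683  0.5604  0.0168]
 [-0.0702  0.5603  0.0168]
 [-0.0721  0.5602  0.0168]
 [-0.074   0.5601  0.0168]]
caliper_head 0.68 274.8 99.3 [0.563  0.013  0.0034]
caliper_grip 0.6 274.9 190.5 [ 0.5589 -0.0685  0.0048]
```

jog_arm(rows=[[[-0.002,0,0.03],0,0.05],[[0,0,0.035],0,0.05],[[0,0,0.035],0,0.04],[[0,0,0.03],0,0.04],[[0,0,0.009],0,0.03],[[0,0,0],0,0.01],[[0,0,0],0,0.01],[[0,0,0],0,0.01],[[0,0,0],0,0.01],[[0,0,0],0,0.01]], squeeze=25)

```text
time_s: 11.22
ee_pos: [0.5584, -0.0686, 0.0003]
eef_rot: [-3.141, -0.0, 1.521]
force: [2.3, 0.6, 2.0]
grip_width: 0.0155
grip_force: 25.9
```

jog_arm(rows=[[[0,0,-0.02],0,0.01],[[0,0,-0.035],0,0.01],[[0,0,-0.04],0,0.01],[[0,0,-0.04],0,0.01],[[0,0,-0.04],0,0.01],[[0,0,-0.04],0,0.01],[[0,0,-0.04],0,0.01],[[0.03,0,-0.04],0,0.01],[[0.04,-0.01,-0.02],0,0.01],[[0.04,-0.02,0],0,0.01],[[0.03,-0.02,0],-5,0.01],[[0.02,0,0],-7,0.01]])

```text
time_s: 12.22
ee_pos: [0.5139, 0.0846, 0.307]
eef_rot: [-3.141, -0.0, 1.736]
force: [1.2, -0.7, -1.4]
grip_width: 0.0156
grip_force: 25.0
```

jog_arm(rows=[[[0,0,0],-7,0.01],[[0,0,0],-7,0.01],[[0,0,0],0,0.01],[[0,0,0],0,0.01]])

```text
time_s: 12.55
ee_pos: [0.5161, 0.0821, 0.3064]
eef_rot: [-3.14, -0.0, 1.971]
force: [0.2, 0.1, -1.5]
grip_width: 0.0153
grip_force: 25.0
```

```bash
python3 - <<'E'
from h import *
c=cam("wrist","w7.png"); print(c["obs"]["ee_pos"],c["obs"]["eef_rot"])
for l in ("finger_scoop","press_point","foam_insert","caliper_head","caliper_tail"): spot(c,l)
import pickle; pickle.dump({k:c[k] for k in("image","range_z","K","T_tool_cam","obs")},open("w7.pkl","wb"))
E
```

```text
[0.5161 0.0821 0.3064] [-3.1402 -0.0004  1.9713]
finger_scoop 0.79 425.4 1.7 [0.586  0.2986 0.0959]
finger_scoop 0.58 407.4 35.5 [0.581  0.2607 0.1097]
press_point 0.92 419.3 83.9 [0.6166 0.2269 0.1024]
foam_insert 0.97 409.1 36.0 [0.5824 0.2607 0.1108]
caliper_head 0.8 274.0 99.9 [0.4852 0.1553 0.3108]
caliper_tail 0.21 408.5 36.8 [0.5825 0.2601 0.1099]
```

View pics/w7.png

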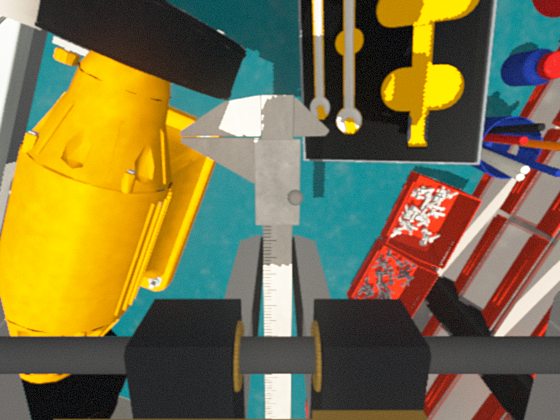

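The board now runs straight up the picture: left edge near column 302, cutout beam at column ~418 with its tail at row 147. The caliper is in hand at column 275. I'll go 11 cm toward the head and measure the cutout.

jog_arm(rows=[[[0.03,0,0],0,0.01],[[0.04,0,0],0,0.01],[[0.04,0,0],0,0.01],[[0,0,0],0,0.01],[[0,0,0],0,0.01],[[0,0,0],0,0.01]])

```text
time_s: 13.35
ee_pos: [0.4731, 0.1831, 0.3071]
eef_rot: [3.142, 0.0, 1.975]
force: [0.6, -0.0, -2.0]
grip_width: 0.0148
grip_force: 25.0
```

```bash
cat > board.py <<'E'
from h import *
c=cam("wrist","w8.png"); o=c["obs"]; print(o["ee_pos"],o["eef_rot"])
im=c["image"].astype(int); r=c["range_z"]; K=c["K"]; T=wfc(c)
v,u=np.mgrid[:420,:560]
P=np.stack([(u-K[0,2])/K[0,0]*r,-(v-K[1,2])/K[1,1]*r,-r],-1)@T[:3,:3].T+T[:3,3]
blk=(im.max(2)<45)&(P[...,0]>.45)&(P[...,0]<.72)&(P[...,1]>.1)&(P[...,1]<.42)&(P[...,2]>.04)&(P[...,2]<.18)&(r>0)
Q=P[blk]
for _ in range(4):
    m=Q.mean(0); n=np.linalg.svd(Q-m,full_matrices=False)[2][2]; n*=np.sign(n[2]); d=(Q-m)@n; Q=Q[abs(d)<max(.002,2*abs(d).std()*.5)]
print("n",n,"tilt",np.degrees(np.arccos(n[2])),"N",len(Q),"rms",d.std())
psi=np.arctan2(-n[1],-n[0]); print("yaw from normal",np.degrees(psi))
fx=np.array([np.cos(psi),np.sin(psi),0]); fx-=n*(n@fx); fx/=np.linalg.norm(fx); fy=np.cross(n,fx)
# rectified image of top plane, 0.5 mm/px : rows along -fy, cols along fx
org=np.array([.5845,.2605,0]); org[2]=m[2]-(n[:2]@(org[:2]-m[:2]))/n[2]; print("org",org)
s=.0005; a=np.arange(-110,110,.5)/1000; b=np.arange(150,-150,-.5)/1000
X,Y=np.meshgrid(a,b); W=org+X[...,None]*fx+Y[...,None]*fy
C=(W-T[:3,3])@T[:3,:3]
uu=(K[0,2]-K[0,0]*C[...,0]/C[...,2]).astype(np.float32); vv=(K[1,2]+K[1,1]*C[...,1]/C[...,2]).astype(np.float32)
rec=cv2.remap(c["image"],uu,vv,cv2.INTER_LINEAR)
cv2.imwrite("pics/rec.png",cv2.cvtColor(rec,cv2.COLOR_RGB2BGR))
import pickle; pickle.dump(dict(n=n,m=m,fx=fx,fy=fy,org=org,T=T,K=K,image=c["image"],P=P),open("board.pkl","wb"))
for l in ("finger_scoop","press_point","foam_insert","caliper_head"): spot(c,l)
E
python3 board.py
```

```text
[0.4731 0.1831 0.3071] [3.1416 0.0002 1.9749]
n [-0.3799 -0.185   0.9064] tilt 24.994213015705302 N 14539 rms 0.0007745620191241477
yaw from normal 25.96218684519356
org [0.5845 0.2605 0.1113]
finger_scoop 0.57 413.2 118.5 [0.5874 0.2957 0.0963]
press_point 0.92 408.1 188.9 [0.6179 0.2247 0.1028]
foam_insert 0.65 400.1 144.6 [0.5826 0.2649 0.1108]
foam_insert 0.37 274.0 251.4 [0.4729 0.1831 0.3113]
caliper_head 0.73 274.2 95.8 [0.4413 0.258  0.3103]
```

View pics/rec.png

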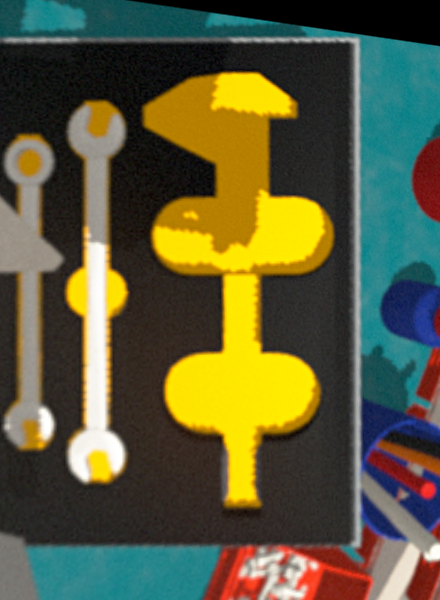

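```bash
cat > fit.py <<'E'
from h import *; import pickle
from scipy.optimize import minimize
B=pickle.load(open("board.pkl","rb")); n,fx,fy,org,T=[B[k] for k in("n","fx","fy","org","T")]
R=np.stack([fx,fy,n],1); cam0=R.T@(T[:3,3]-org)*1000; print("cam foot mm",cam0)
rec=cv2.cvtColor(cv2.imread("pics/rec.png"),cv2.COLOR_BGR2HSV)
Y=((rec[...,0]>18)&(rec[...,0]<35)&(rec[...,1]>170)&(rec[...,2]>80)).astype(np.uint8)
Y[:, :125]=0; Y[:, 345:]=0; Y[:40]=0;Y[530:]=0
U,V=np.meshgrid(np.arange(-110,110,.5),np.arange(150,-150,-.5))
def stad(x,y,cx,cy,L,W):  # ends rounded along x
    dx=np.maximum(abs(x-cx)-(L-W)/2,0); return np.hypot(dx,y-cy)<W/2
def beam(x,y): return (abs(x-11)<9.8)&(y>-111.8)&(y<50)
def vis(p):
    t,s,a=p; ca,sa=np.cos(a),np.sin(a)
    def fr(X,Z): X,Z=X-t,Z-s; return ca*X+sa*Z,-sa*X+ca*Z
    H=cam0[2]
    def at(dep): k=(H+dep)/H; return fr(cam0[0]+(U-cam0[0])*k,cam0[1]+(V-cam0[1])*k)
    top=at(0); f0=at(14); f1=at(21)
    allm=lambda q: beam(*q)|stad(*q,11,28,94,40)|stad(*q,11,-52,80,44)
    return allm(top)&allm(f0)
M=(V<55)&(V>-80)   # skip head and lips
def cost(p): return (vis(p)!=(Y>0))[M].sum()
best=None
for t in np.arange(-5,6,1.):
    for s in np.arange(-2,10,1.):
        k=cost((t,s,0)); best=min(best or (k,t,s),(k,t,s))
r=minimize(cost,[best[1],best[2],0],method="Nelder-Mead",options=dict(initial_simplex=[[best[1],best[2],0],[best[1]+1,best[2],0],[best[1],best[2]+1,0],[best[1],best[2],.02]],xatol=.01))
print(best,r.x,r.fun,Y[M].sum())
t,s,a=r.x
F=org+R@np.array([t,s,-14])/1000; print("foam origin",F)
fxr=np.cos(a)*fx+np.sin(a)*fy; fyr=-np.sin(a)*fx+np.cos(a)*fy
print("fx",fxr,"fy",fyr,"yaw",np.degrees(np.arctan2(-fyr[0],fyr[1])))
pickle.dump((F,fxr,fyr,n),open("foam.pkl","wb"))
for q in((11,28,0),(11,28,14),(11,-52,4),(11,-92,14),(11,100,4)): print(q,F+np.stack([fxr,fyr,n],1)@np.array(q)/1000)
# tail and head extents along beam column
v=vis(r.x); o=np.dstack([Y*255,v*255*1,Y*0]).astype(np.uint8); cv2.imwrite("pics/ov.png",o)
# caliper in hand: top face, tcp height+4mm
c=cv2.imread("pics/w8.png"); 
E
python3 fit.py
```

```text
cam foot mm [ 42.2429  59.5485 394.7648]
(np.int64(1568), np.float64(-1.0), np.float64(4.0)) [-1.2568  3.5388 -0.0006] 1376.0 28765
foam origin [0.5872 0.2658 0.098 ]
fx [0.8151 0.3963 0.4225] fy [-0.4373  0.8993  0.0002] yaw 25.933012375607554
(11, 28, 0) [0.584  0.2953 0.1027]
(11, 28, 14) [0.5786 0.2927 0.1154]
(11, -52, 4) [0.6174 0.2226 0.1063]
(11, -92, 14) [0.6311 0.1848 0.1154]
(11, 100, 4) [0.551  0.3593 0.1063]
```

```bash
cat > hand.py <<'E'
from h import *
c=cam("wrist"); o=c["obs"]; r=c["range_z"];K=c["K"];T=np.array(c["T_tool_cam"])
v,u=np.mgrid[:420,:560]
P=np.stack([(u-K[0,2])/K[0,0]*r,-(v-K[1,2])/K[1,1]*r,-r],-1)@T[:3,:3].T+T[:3,3]
m=(r>0)&(abs(P[...,2]+.003)<.006)&(abs(P[...,1])<.06)&(P[...,0]>.005)
q=P[m]; print("z",np.percentile(q[:,2],[5,50,95]),"xmax",np.sort(q[:,0])[-5:],"N",len(q))
for a in np.arange(.018,.095,.005):
    w=q[(q[:,0]>a)&(q[:,0]<a+.003)]
    if len(w): print(round(a+.0015,4),w[:,1].min(),w[:,1].max(),(w[:,1].min()+w[:,1].max())/2, w[:,2].mean())
# robot-side bias check: finger inner faces near tips
t=(r>0)&(P[...,2]<-.004)&(P[...,2]>-.012)&(abs(P[...,0])<.012)&(abs(P[...,1])<.04)
q=P[t]; print("fingers y",len(q),[ (x[:,1].min(),x[:,1].max()) for x in (q[q[:,1]<0],q[q[:,1]>0]) if len(x)])
E
python3 hand.py
```

```text
z [-0.0072 -0.0043 -0.0028] xmax [0.0817 0.0817 0.0817 0.0817 0.0817] N 10816
0.0195 -0.009582591534546622 0.013005096160379303 0.0017112523129163403 -0.0065926708725248554
0.0245 -0.009491484325503887 0.012963124503485423 0.0017358200889907678 -0.00652830301003289
0.0295 -0.009390258146301532 0.012761783985950648 0.001685762919824558 -0.006518187569051924
0.0345 -0.009831736073843685 0.013587270816200352 0.0018777673711783335 -0.006616351156551462
0.0395 -0.013383083715556613 0.012658680968844144 -0.0003622013733562343 -0.006330973831009454
0.0445 -0.021692426717875746 0.013252645504185383 -0.004219890606845181 -0.005762406643648779
0.0495 -0.030237289712272734 0.013056396101485075 -0.00859044680539383 -0.005299297903625173
0.0545 -0.03841029916977064 0.012951864267503851 -0.012729217451133392 -0.00496138665756459
0.0595 -0.04611231721893898 0.012861177467967142 -0.01662556987548592 -0.004845272667452354
0.0645 -0.04606671466680416 0.026783777489213095 -0.009641468588795533 -0.003787294738247328
0.0695 -0.041025990805497674 0.02417169762042458 -0.008427146592536548 -0.0037343860068495016
0.0745 -0.032727448141926935 0.018567631586413016 -0.007079908277756959 -0.0038025901554638946
0.0795 -0.024975845949788304 0.013626192411288963 -0.00567482676924967 -0.00390191028035872
fingers y 977 [(np.float64(-0.017872455855754327), np.float64(-0.00015444804203058058)), (np.float64(0.0003292878828678853), np.float64(0.021223853227440227))]
```

The camera reads 1.7 mm too far along tool y: fingers and held beam both centre there. I correct for that, align and go above the cutout.

jog_arm(rows=[[[0,0,0],-2.8,0.01],[[0.013,0.035,0],0,0.01],[[0.013,0.035,0.02],0,0.01],[[0.013,0.035,0.03],0,0.01],[[0.013,0.035,0.03],0,0.01],[[0,0,0.02],0,0.01],[[0,0,0],0,0.01],[[0,0,0],0,0.01],[[0,0,0],0,0.01]])

```text
time_s: 14.4
ee_pos: [0.5694, 0.2834, 0.2175]
eef_rot: [3.139, 0.0, 2.023]
force: [0.6, 0.5, -1.1]
grip_width: 0.0152
grip_force: 25.0
```

```bash
cat > go.py <<'E'
from h import *; import pickle,sys
F,fx,fy,n=pickle.load(open("foam.pkl","rb")); o=get_obs(); R=Rt(o)
q=np.array([float(a) for a in sys.argv[1:4]])/1000
ty=np.array([.899,.437,0])
t=F+np.stack([fx,fy,n],1)@q-.0017*ty
print("target",t,"pos",o["ee_pos"],"yaw",np.degrees(o["eef_rot"][2]),"shift mm",R.T@(t-o["ee_pos"])*1000,"force",o["force"])
E
python3 go.py 11 28 15.5; python3 hand.py | head -6
```

```text
target [0.5766 0.2917 0.1167] pos [0.5694 0.2834 0.2175] yaw 115.91956816024458 shift mm [  4.3854   9.8395 100.7557] force [ 0.58    0.471  -1.0679]
z [-0.0071 -0.0043 -0.0028] xmax [0.0817 0.0817 0.0817 0.0817 0.0817] N 10820
0.0195 -0.009610637174500416 0.012993962455624892 0.0016916626405622378 -0.006446363285539908
0.0245 -0.009520637214227346 0.01289069767322929 0.0016850302295009717 -0.00647403251376521
0.0295 -0.009389575596990307 0.008640693993217765 -0.0003744408018862711 -0.006522585229122998
0.0345 -0.009850066540444511 0.013563764732540527 0.001856849096048008 -0.006483400087091988
0.0395 -0.014005963398021775 0.012635045348213048 -0.0006854590249043635 -0.006231613859899477
```

jog_arm(rows=[[[0.004,0.01,0.02],0,0.01],[[0,0,0.03],0,0.01],[[0,0,0.02],0,0.01],[[0,0,0.01],0,0.01],[[0,0,0.005],0,0.01],[[0,0,0],0,0.01],[[0,0,0],0,0.01]])

```text
time_s: 15.03
ee_pos: [0.5769, 0.2919, 0.1322]
eef_rot: [3.139, 0.0, 2.024]
force: [0.2, -0.1, -1.2]
grip_width: 0.0155
grip_force: 25.0
```

```bash
python3 go.py 11 28 15.5; python3 - <<'E'
from h import *
c=cam("wrist","w9.png")
cv2.imwrite("pics/w9c.png",cv2.resize(cv2.imread("pics/w9.png")[40:300,130:430],None,fx=2.2,fy=2.2,interpolation=3))
E
```

```text
target [0.5766 0.2917 0.1167] pos [0.5769 0.2919 0.1322] yaw 115.95138382689576 shift mm [-0.0441 -0.4187 15.4404] force [ 0.214  -0.1384 -1.2344]
```

View pics/w9c.png

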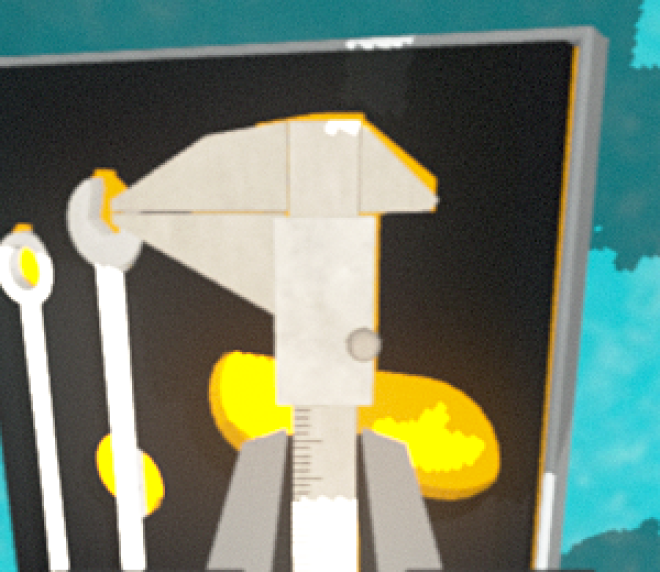

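The head outline sits over its cutout with thin yellow rims at the top (310,118) and uphill side (435,190). Descending gently.

jog_arm(rows=[[[0,0,0.006],0,0.01],[[0,0,0.005],0,0.01],[[0,0,0.004],0,0.01],[[0,0,0],0,0.01],[[0,0,0],0,0.01]])

```text
time_s: 15.5
ee_pos: [0.5761, 0.2917, 0.1149]
eef_rot: [-3.141, 0.0, 2.024]
force: [0.4, -0.1, -1.6]
grip_width: 0.0152
grip_force: 25.0
```

```bash
python3 go.py 11 28 15.5; python3 hand.py | head -5;python3 - <<'E'
from h import *
c=cam("wrist","w10.png")
cv2.imwrite("pics/w10c.png",cv2.resize(cv2.imread("pics/w10.png")[40:300,130:430],None,fx=2.2,fy=2.2,interpolation=3))
E
```

```text
target [0.5766 0.2917 0.1167] pos [0.5761 0.2917 0.1149] yaw 115.96434561416022 shift mm [-0.2145  0.3713 -1.8858] force [ 0.4127 -0.0621 -1.6368]
z [-0.008  -0.0043 -0.0005] xmax [0.1009 0.1009 0.1009 0.1009 0.1009] N 13997
0.0195 -0.009649495549581812 0.023569073175286122 0.006959788812852155 -0.006597846048360959
0.0245 -0.009521450305363525 0.022946394244500883 0.006712471969568679 -0.006740278065996783
0.0295 -0.009486402480041862 0.022324944299405226 0.006419270909681682 -0.006763545334848783
0.0345 -0.009847524851002664 0.023098601586126748 0.006625538367562042 -0.006769407617062188
```

View pics/w10c.png

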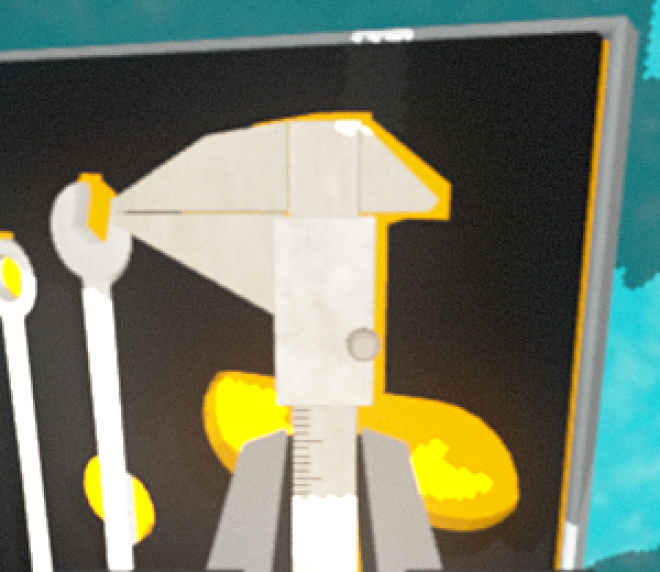

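No contact, and the clearance is even: the uphill jaw tip at (437,200) is inside the rim. Releasing with a small opening so the caliper tips into the slope.

jog_arm(rows=[[[0,0,0],0,0.03],[[0,0,0],0,0.03],[[0,0,0],0,0.032],[[0,0,0],0,0.034],[[0,0,0],0,0.034]])

```text
time_s: 16.02
ee_pos: [0.5763, 0.2918, 0.1153]
eef_rot: [3.141, 0.0, 2.024]
force: [0.7, -0.7, -0.2]
grip_width: 0.0339
grip_force: 0.0
```

```bash
cat > chk.py <<'E'
from h import *; import pickle,sys
F,fx,fy,n=pickle.load(open("foam.pkl","rb")); A=np.stack([fx,fy,n],1)
c=cam("wrist",sys.argv[1]); o=c["obs"]; print(o["ee_pos"],o["force"]); r=c["range_z"];K=c["K"];T=wfc(c)
v,u=np.mgrid[:420,:560]
P=np.stack([(u-K[0,2])/K[0,0]*r,-(v-K[1,2])/K[1,1]*r,-r],-1)@T[:3,:3].T+T[:3,3]
Q=(P-F)@A*1000; g=c["image"].astype(int); gray=(g.max(2)-g.min(2)<35)&(g.min(2)>100)&(r>0)
for x,y in((-25,93),(-15,93),(11,100),(30,93),(5,75),(17,75),(5,50),(17,50),(5,35),(17,35),(11,0),(5,-20),(17,-20),(7,-52),(15,-52),(7,-72),(15,-72),(7,-105),(15,-105)):
    m=gray&(abs(Q[...,0]-x)<2.5)&(abs(Q[...,1]-y)<3)&(Q[...,2]<40)
    print((x,y),int(m.sum()),np.round(np.median(Q[m][:,2]),1) if m.any() else None)
E
python3 chk.py w11.png
```

```text
[0.5763 0.2918 0.1153] [ 0.6715 -0.7125 -0.1528]
(-25, 93) 80 15.7
(-15, 93) 75 13.5
(11, 100) 120 7.6
(30, 93) 54 3.9
(5, 75) 108 13.5
(17, 75) 97 11.0
(5, 50) 97 15.7
(17, 50) 100 13.1
(5, 35) 69 14.5
(17, 35) 34 12.3
(11, 0) 79 16.5
(5, -20) 67 19.2
(17, -20) 69 16.7
(7, -52) 38 22.1
(15, -52) 68 20.1
(7, -72) 58 23.7
(15, -72) 70 21.9
(7, -105) 0 None
(15, -105) 0 None
```

jog_arm(rows=[[[0,0,0],0,0.044],[[0,0,0],0,0.05],[[0,0,-0.015],0,0.05],[[0,0,-0.03],0,0.05],[[0,0,-0.04],0,0.05],[[0,0,-0.03],0,0.05],[[0,0,0],0,0.05],[[0,0,0],0,0.05]])

```text
time_s: 16.73
ee_pos: [0.5767, 0.292, 0.2319]
eef_rot: [3.138, 0.0, 2.024]
force: [1.1, -0.1, -0.4]
grip_width: 0.0503
grip_force: 0.0
```

```bash
python3 chk.py w12.png
```

```text
[0.5767 0.292  0.2319] [ 1.0638 -0.1056 -0.383 ]
(-25, 93) 31 15.7
(-15, 93) 31 13.5
(11, 100) 48 7.7
(30, 93) 16 3.9
(5, 75) 37 13.7
(17, 75) 28 11.3
(5, 50) 42 15.9
(17, 50) 40 13.0
(5, 35) 37 14.9
(17, 35) 17 12.4
(11, 0) 37 16.6
(5, -20) 27 19.3
(17, -20) 24 16.8
(7, -52) 30 22.0
(15, -52) 37 20.3
(7, -72) 23 23.5
(15, -72) 32 21.9
(7, -105) 18 26.5
(15, -105) 30 24.7
```

View pics/w12.png

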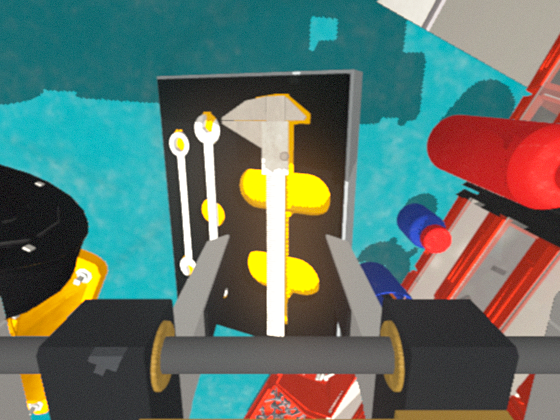

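The caliper leans: its short jaw is down on the floor, but the beam's downhill edge and the long jaw tip (225,120) sit on the downhill rim. I'll measure how far it has to go uphill.

```bash
cat >> chk.py <<'E'
M=gray&(Q[...,2]<40)&(Q[...,2]>2)&(Q[...,0]>-45)&(Q[...,0]<45)&(abs(Q[...,1])<130)
print("y range",np.percentile(Q[M][:,1],[.3,99.7]),"x range",np.percentile(Q[M][:,0],[.3,99.7]))
for y in range(-105,60,15):
    w=Q[M&(abs(Q[...,1]-y)<2)&(Q[...,0]>-8)]
    if len(w): i,j=w[:,0].argmin(),w[:,0].argmax(); print(y,"lo x,z",w[i,[0,2]].round(1),"hi",w[j,[0,2]].round(1))
E
python3 chk.py w13.png | tail -13
```

```text
(15, -105) 29 24.9
y range [-108.7408  128.6755] x range [-40.926   40.2073]
-105 lo x,z [-0.4 13.7] hi [21.5 21.9]
-90 lo x,z [-1.4 13.7] hi [20.7 22.4]
-75 lo x,z [-7.   2.3] hi [20.3 21.9]
-60 lo x,z [ 4.7 21.3] hi [20.  21.3]
-45 lo x,z [ 4.7 20.9] hi [19.  19.3]
-30 lo x,z [ 0.4 14.2] hi [18.3 17.8]
-15 lo x,z [-0.9 13.4] hi [18.4 16.2]
0 lo x,z [ 2.1 17.1] hi [18.2 15.8]
15 lo x,z [ 1.8 16.3] hi [17.2 13.8]
30 lo x,z [ 1.1 14.5] hi [16.8 13.1]
45 lo x,z [-1.4 16.9] hi [19.4 10.8]
```

```bash
python3 go.py 9.2 28 9.5; python3 go.py 12.5 28 14; python3 go.py 12 28 5
```

```text
target [0.5774 0.2921 0.1105] pos [0.5759 0.2916 0.229 ] yaw 115.96199994981582 shift mm [ -0.2376   1.7145 118.4361] force [-0.7224 -0.0488 -0.2074]
target [0.5783 0.2926 0.116 ] pos [0.5759 0.2916 0.229 ] yaw 115.96199994981582 shift mm [ -0.2391   2.7951 112.9614] force [-0.7224 -0.0488 -0.2074]
target [0.5814 0.294  0.1077] pos [0.5759 0.2916 0.229 ] yaw 115.96199994981582 shift mm [ -0.2394   6.1585 121.3242] force [-0.7224 -0.0488 -0.2074]
```

jog_arm(rows=[[[0,0.0015,0.035],0,0.034],[[0,0,0.035],0,0.034],[[0,0,0.03],0,0.034],[[0,0,0.012],0,0.034],[[0,0,0.005],0,0.034],[[0,0,0],0,0.034],[[0,0,0],0,0.034],[[0,0,0],0,0.01],[[0,0,0],0,0.01],[[0,0,0],0,0.01],[[0,0,0],0,0.01]], squeeze=15)

```text
time_s: 17.75
ee_pos: [0.5777, 0.2925, 0.1139]
eef_rot: [3.141, 0.0, 2.024]
force: [-2.3, -1.1, 2.7]
grip_width: 0.0115
grip_force: 1.6
```

```bash
python3 go.py 12.5 28 14; python3 chk.py w14.png; python3 hand.py
```

```text
target [0.5783 0.2926 0.116 ] pos [0.5777 0.2925 0.1139] yaw 115.96045575965704 shift mm [-0.2188  0.5906 -2.1306] force [-2.2573 -1.0861  2.685 ]
[0.5777 0.2925 0.1139] [-2.2573 -1.0861  2.685 ]
(-25, 93) 85 15.9
(-15, 93) 87 13.6
(11, 100) 116 7.5
(30, 93) 49 3.8
(5, 75) 108 13.5
(17, 75) 100 11.0
(5, 50) 105 15.8
(17, 50) 104 13.1
(5, 35) 210 25.6
(17, 35) 52 12.1
(11, 0) 89 16.1
(5, -20) 40 19.0
(17, -20) 65 16.7
(7, -52) 48 21.6
(15, -52) 68 19.6
(7, -72) 55 22.8
(15, -72) 73 21.3
(7, -105) 0 None
(15, -105) 0 None
y range [-81.1793 128.8606] x range [-40.6981  41.7748]
-90 lo x,z [-0.9 13.9] hi [ 0.2 14.7]
-75 lo x,z [-6.9  2.1] hi [28.3 15.3]
-60 lo x,z [ 4.9 21.6] hi [20.3 20.2]
-15 lo x,z [ 4.9 17.7] hi [18.5 16.8]
0 lo x,z [ 5.2 16.7] hi [17.8 15.5]
15 lo x,z [ 6.2 15.8] hi [17.5 13.6]
30 lo x,z [ 5.3 13.9] hi [17.4 13.8]
45 lo x,z [-2.1 15.9] hi [19.8 12.9]
z [-0.0085 -0.0006  0.0026] xmax [0.1008 0.1009 0.1009 0.1009 0.1009] N 7598
0.0195 -0.0121751906438316 0.05997930362979544 0.02390205649298192 -0.0019838913243202115
0.0245 -0.012765850349439603 0.05939615341560263 0.0
[... 788 characters left out ...]
019600677856109706 0.059845439132488645 0.030902753459049807 0.0015273005707588168
0.0745 0.0059845754129727625 0.05882992357671671 0.032407249494844734 0.0013636652639444611
0.0795 0.009453916115471202 0.05987929819935137 0.03466660715741129 -0.007772688326368033
0.0845 -0.01242958804288106 0.05995781627920943 0.023764114118164186 -0.0032824225193498124
0.0895 -0.012793765595182085 0.05999464182375139 0.023600438114284653 -0.0032618327704678966
0.0945 -0.011192863117916787 0.05996261831940923 0.024384877600746223 -0.003380177865454294
fingers y 218 [(np.float64(-0.015351293280283382), np.float64(-0.0037683675179451806)), (np.float64(0.0035992078668092647), np.float64(0.019096670637998563))]
```

The fingers closed above the beam (11.5 mm opening), 3 mm too high. Reopen, lower, close again.

jog_arm(rows=[[[0,0,0],0,0.034],[[0,0,0],0,0.034],[[0,0,0],0,0.034],[[0,-0.001,0.003],0,0.034],[[0,0,0.002],0,0.034],[[0,0,0],0,0.034],[[0,0,0],0,0.01],[[0,0,0],0,0.01],[[0,0,0],0,0.01],[[0,0,0],0,0.01]], squeeze=15)

```text
time_s: 18.68
ee_pos: [0.5766, 0.292, 0.1082]
eef_rot: [-3.141, -0.0, 2.024]
force: [-0.9, -0.6, -1.4]
grip_width: 0.0156
grip_force: 15.0
```

jog_arm(rows=[[[0,0,-0.004],0,0.01],[[0,0.001,-0.004],0,0.01],[[0,0.001,-0.003],0,0.01],[[0,0,0],0,0.01],[[0,0,0],0,0.01]])

```text
time_s: 19.1
ee_pos: [0.5786, 0.293, 0.1195]
eef_rot: [3.141, 0.0, 2.024]
force: [-0.1, 0.1, -1.5]
grip_width: 0.0153
grip_force: 15.0
```

```bash
python3 go.py 12.5 28 14; python3 chk.py w15.png; cp pics/w15.png pics/w15v.png
```

```text
target [0.5783 0.2926 0.116 ] pos [0.5786 0.293  0.1195] yaw 115.96204939619035 shift mm [-0.2406 -0.4338  3.4556] force [-0.1192  0.0739 -1.5191]
[0.5786 0.293  0.1195] [-0.1192  0.0739 -1.5191]
(-25, 93) 97 25.6
(-15, 93) 89 23.6
(11, 100) 118 18.0
(30, 93) 89 14.4
(5, 75) 77 23.7
(17, 75) 121 21.5
(5, 50) 43 25.8
(17, 50) 105 23.7
(5, 35) 91 33.5
(17, 35) 104 22.5
(11, 0) 60 26.4
(5, -20) 5 13.0
(17, -20) 56 27.1
(7, -52) 0 None
(15, -52) 73 30.5
(7, -72) 0 None
(15, -72) 61 32.2
(7, -105) 0 None
(15, -105) 0 None
y range [-82.0111 128.8868] x range [-41.016   42.8381]
-90 lo x,z [ 2.1 12.2] hi [ 2.5 13.1]
-75 lo x,z [-2.8  3.9] hi [33.5 14.8]
-60 lo x,z [12.6 30.8] hi [28.1 29.3]
-45 lo x,z [13.  30.1] hi [27.4 28. ]
-30 lo x,z [ 2.2 12.4] hi [ 2.6 13.1]
-15 lo x,z [ 2.2 12. ] hi [26.1 25.8]
0 lo x,z [ 1.9 11.1] hi [25.8 24.1]
15 lo x,z [ 9.2 25. ] hi [25.1 22.7]
30 lo x,z [ 9.1 23.1] hi [24.6 22.1]
45 lo x,z [ 5.7 25.5] hi [26.7 22.2]
```

View pics/w15v.png

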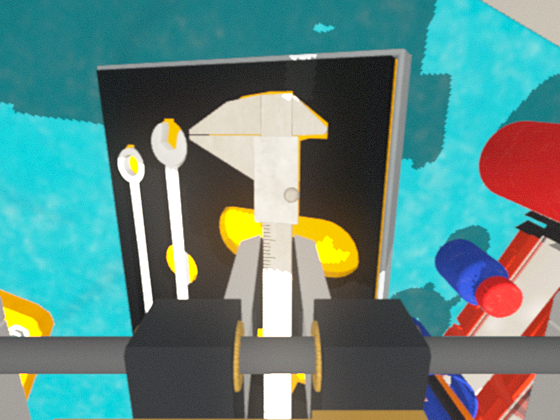

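The grip now holds the caliper rolled about 12° toward the slope and pitched tail-up, so in the foam frame it's yawed about 2°. I compensate with a small turn, lower it head first, then open only slightly so the fingers guide it.

jog_arm(rows=[[[0,0,0],2.1,0.01],[[0,-0.001,0.003],0,0.01],[[0,0,0.003],0,0.01],[[0,0,0.001],0,0.01],[[0,0,0],0,0.01],[[0,0,0],0,0.01]])

```text
time_s: 19.65
ee_pos: [0.5775, 0.2925, 0.112]
eef_rot: [-3.141, 0.0, 1.988]
force: [-0.2, 0.7, -1.0]
grip_width: 0.0152
grip_force: 15.0
```

```bash
cat > rig.py <<'E'
# rigid fit of caliper top-face points (beam z=4 face) in the foam frame
from chk import *
m=gray&(Q[...,2]<45)&(Q[...,2]>-2)&(Q[...,0]>-50)&(Q[...,0]<50)&(Q[...,1]>80)&(Q[...,1]<125)
k,lab=cv2.connectedComponents(m.astype(np.uint8)); ids=np.bincount(lab[m]).argmax(); h=Q[lab==ids]
pl=np.linalg.lstsq(np.c_[h[:,:2],np.ones(len(h))],h[:,2],rcond=None)[0]; res=h[:,2]-np.c_[h[:,:2],np.ones(len(h))]@pl
h=h[abs(res)<2]; pl=np.linalg.lstsq(np.c_[h[:,:2],np.ones(len(h))],h[:,2],rcond=None)[0]
print("HEAD slopes dz/dx,dz/dy",pl[:2].round(3),"top z at (11,100)",(pl@[11,100,1]).round(1),"x",np.percentile(h[:,0],[.5,99.5]).round(1),"ymax",np.percentile(h[:,1],99.5).round(1),len(h))
E
python3 rig.py w16.png
```

```text
[0.5775 0.2925 0.112 ] [-0.1633  0.6794 -1.029 ]
(-25, 93) 79 18.3
(-15, 93) 80 16.1
(11, 100) 126 10.4
(30, 93) 101 6.7
(5, 75) 110 16.4
(17, 75) 119 13.9
(5, 50) 103 18.8
(17, 50) 118 16.4
(5, 35) 201 27.3
(17, 35) 113 15.4
(11, 0) 84 19.9
(5, -20) 26 22.6
(17, -20) 46 20.1
(7, -52) 60 25.4
(15, -52) 80 24.1
(7, -72) 58 27.4
(15, -72) 67 25.9
(7, -105) 0 None
(15, -105) 0 None
y range [-75.9954 128.8627] x range [-39.9678  42.5954]
-90 lo x,z [-3.8 13.6] hi [-2.6 14.6]
-75 lo x,z [-8.   2.2] hi [27.7 14.9]
-60 lo x,z [ 5.6 26. ] hi [20.7 23.9]
-45 lo x,z [ 5.9 25.4] hi [20.7 22.7]
-30 lo x,z [-1. 14.] hi [-0.2 14.2]
-15 lo x,z [-0.6 13.4] hi [20.5 20.3]
0 lo x,z [ 0.4 13.8] hi [20.5 19.3]
15 lo x,z [ 4.5 18.9] hi [20.6 17.2]
30 lo x,z [ 5.1 17.1] hi [20.6 16. ]
45 lo x,z [ 2.2 19.1] hi [23.4 15.1]
HEAD slopes dz/dx,dz/dy [-0.182 -0.153] top z at (11,100) 10.4 x [-33.4  33.8] ymax 109.8 5564
```

jog_arm(rows=[[[0,0,0],0,0.0175],[[0,0.0005,0.001],0,0.018],[[0,0.0005,0.001],0,0.018],[[0,0.0005,0.001],0,0.019],[[0,0.0003,0.001],0,0.019],[[0,0,0],0,0.02],[[0,0,0],0,0.02]])

```text
time_s: 20.28
ee_pos: [0.5792, 0.2932, 0.1081]
eef_rot: [-3.141, -0.0, 1.987]
force: [-0.5, -0.5, 0.3]
grip_width: 0.02
grip_force: 0.0
```

```bash
python3 rig.py w17.png
```

```text
[0.5792 0.2932 0.1081] [-0.484  -0.457   0.3254]
(-25, 93) 66 4.4
(-15, 93) 69 4.5
(11, 100) 102 4.5
(30, 93) 89 4.8
(5, 75) 104 8.2
(17, 75) 109 8.3
(5, 50) 83 9.6
(17, 50) 95 9.7
(5, 35) 227 25.6
(17, 35) 65 8.1
(11, 0) 78 10.0
(5, -20) 59 11.0
(17, -20) 69 11.0
(7, -52) 25 12.9
(15, -52) 59 13.0
(7, -72) 62 13.9
(15, -72) 58 14.0
(7, -105) 0 None
(15, -105) 0 None
y range [-83.0177 128.8759] x range [-39.9617  43.971 ]
-90 lo x,z [ 2.3 12.6] hi [ 2.9 12.4]
-75 lo x,z [-2.8  2.4] hi [33.3 12.2]
-60 lo x,z [ 3.4 12. ] hi [19.6 12.4]
-15 lo x,z [ 1.9 10.1] hi [22.  15.2]
0 lo x,z [ 2. 10.] hi [21.3 13.9]
15 lo x,z [2.4 8. ] hi [18.6  9.6]
30 lo x,z [3.  7.5] hi [18.2  9. ]
45 lo x,z [-1.7  8.6] hi [20.5 10.4]
HEAD slopes dz/dx,dz/dy [ 0.029 -0.115] top z at (11,100) 4.6 x [-37.8  32.3] ymax 109.7 4850
```

The head lies flat on the floor with zero roll, and the tail rests on the lips as intended. Retreating, closing the fingers and turning for the press.

jog_arm(rows=[[[0,0,-0.002],0,0.024],[[0,0,-0.01],0,0.026],[[0,0,-0.03],0,0.03],[[0,0,-0.04],0,0.03],[[0,0,-0.01],-7,0.0],[[0,0,0],-7,0.0],[[0,0,0],-7,0.0],[[0,0,0],-7,0.0],[[0,0,0],-7,0.0],[[0,0,0],-7,0.0],[[0,0,0],-7,0.0],[[0,0,0],-7,0.0]], squeeze=20)

```text
time_s: 21.33
ee_pos: [0.5793, 0.2932, 0.2013]
eef_rot: [3.141, 0.001, 2.971]
force: [-0.0, -0.6, -0.5]
grip_width: 0.0008
grip_force: 0.0
```

jog_arm(rows=[[[0,0,0],-7,0.0],[[0,0,0],-7,0.0],[[0,0,0],-7,0.0],[[0,0,0],-7,0.0],[[0,0,0],-7,0.0],[[0,0,0],0,0.0],[[0,0,0],0,0.0]])

```text
time_s: 21.92
ee_pos: [0.5793, 0.2932, 0.201]
eef_rot: [-3.142, 0.001, -2.712]
force: [-0.5, -0.5, 0.5]
grip_width: 0.0006
grip_force: 0.0
```

```bash
sed -i 's/-.0017\*ty$/-.0017*ty-(.008*ty if len(sys.argv)>4 else 0)/' go.py; python3 rig.py w18.png; python3 go.py 12 -52 14 p;python3 go.py 11 -52 4 p
```

```text
[0.5793 0.2932 0.201 ] [-0.5068 -0.5249  0.5453]
(-25, 93) 41 4.3
(-15, 93) 42 4.5
(11, 100) 45 4.3
(30, 93) 38 4.6
(5, 75) 44 8.3
(17, 75) 44 8.6
(5, 50) 49 9.6
(17, 50) 43 9.5
(5, 35) 47 8.1
(17, 35) 20 8.3
(11, 0) 45 10.0
(5, -20) 39 10.9
(17, -20) 34 11.4
(7, -52) 44 13.1
(15, -52) 44 13.0
(7, -72) 49 13.9
(15, -72) 49 13.9
(7, -105) 47 15.9
(15, -105) 43 15.7
y range [-111.4332  108.9677] x range [-35.7807  31.2912]
-105 lo x,z [2.4 9.4] hi [19.9 14.3]
-90 lo x,z [ 3.1 11.5] hi [20.1 12.6]
-75 lo x,z [1.4 4. ] hi [19.1 14.8]
-60 lo x,z [ 3.7 11.4] hi [18.6 14.1]
-45 lo x,z [ 3.2 11.2] hi [18.7 12.9]
-30 lo x,z [ 2.6 10.1] hi [18.3 12.7]
-15 lo x,z [1.8 8.8] hi [17.7 12. ]
0 lo x,z [1.9 7.4] hi [17.8 10.3]
15 lo x,z [2.5 9. ] hi [17.3  9.8]
30 lo x,z [2.7 8.1] hi [17.5  8.4]
45 lo x,z [-1.3 10.6] hi [20.4  9.4]
HEAD slopes dz/dx,dz/dy [ 0.031 -0.112] top z at (11,100) 4.6 x [-37.1  31.4] ymax 109.0 2101
target [0.6057 0.2169 0.1158] pos [0.5792 0.2932 0.2008] yaw -155.39423212962447 shift mm [  7.7384 -80.4047  84.956 ] force [ 0.2199  0.4606 -0.2042]
target [0.6087 0.2184 0.1063] pos [0.5792 0.2932 0.2008] yaw -155.39423212962447 shift mm [  4.425  -80.3258  94.4437] force [ 0.2199  0.4606 -0.2042]
```

jog_arm(rows=[[[0.004,-0.03,0],0,0.0],[[0.004,-0.03,0.02],0,0.0],[[0,-0.02,0.03],0,0.0],[[0,0,0.025],0,0.0],[[0,0,0],0,0.0],[[0,0,0],0,0.0],[[0,0,0.004],0,0.0],[[0,0,0.004],0,0.0],[[-0.0005,0,0.002],0,0.0],[[-0.0005,0,0.001],0,0.0],[[0,0,0],0,0.0]])

```text
time_s: 22.88
ee_pos: [0.6065, 0.2181, 0.1145]
eef_rot: [3.142, 0.0, -2.707]
force: [-0.8, 0.8, 1.4]
grip_width: 0.0003
grip_force: 0.6
```

```bash
python3 go.py 11 -52 4 p
```

```text
target [0.6087 0.2184 0.1063] pos [0.6065 0.2181 0.1145] yaw -155.12647071651722 shift mm [-2.0953 -0.6228  8.2466] force [-0.7788  0.7963  1.4091]
```

Contact is near. Pressing along the foam's −z.

jog_arm(rows=[[[-0.0005,0,0.001],0,0.0],[[-0.0005,0,0.001],0,0.0],[[-0.0005,0,0.001],0,0.0],[[-0.0005,0,0.001],0,0.0],[[0,0,0],0,0.0]])

```text
time_s: 23.3
ee_pos: [0.6084, 0.2187, 0.1109]
eef_rot: [3.142, 0.0, -2.708]
force: [-4.3, 0.2, 6.0]
grip_width: 0.0007
grip_force: 3.6
```

jog_arm(rows=[[[-0.0005,0,0.001],0,0.0],[[-0.0005,0,0.001],0,0.0],[[0,0,0.001],0,0.0],[[0,0,0],0,0.0]])

```text
time_s: 23.63
ee_pos: [0.6092, 0.2189, 0.107]
eef_rot: [-3.142, -0.0, -2.708]
force: [-0.4, -0.6, 0.0]
grip_width: 0.0008
grip_force: 0.0
```

It snapped (force dropped to 0). I push on to the floor gently.

jog_arm(rows=[[[0,0,0.001],0,0.0],[[0,0,0.001],0,0.0],[[0,0,0],0,0.0]])

```text
time_s: 23.88
ee_pos: [0.6096, 0.2191, 0.1059]
eef_rot: [-3.141, 0.001, -2.708]
force: [-1.8, -0.8, 5.7]
grip_width: 0.0004
grip_force: 3.3
```

jog_arm(rows=[[[0,0,-0.02],0,0.0],[[0,0,-0.04],0,0.0],[[0,0,-0.04],0,0.0],[[0.02,0.03,-0.01],0,0.0],[[0.02,0.03,0],0,0.0],[[0,0,0],0,0.0],[[0,0,0],0,0.0]])

```text
time_s: 24.47
ee_pos: [0.5468, 0.2574, 0.2157]
eef_rot: [-3.142, 0.001, -2.706]
force: [1.1, -1.0, 0.1]
grip_width: 0.0004
grip_force: 0.0
```

```bash
python3 rig.py w19.png
```

```text
[0.5468 0.2574 0.2157] [ 1.0679 -1.0167  0.0846]
(-25, 93) 34 3.8
(-15, 93) 40 3.9
(11, 100) 41 4.2
(30, 93) 33 3.6
(5, 75) 36 6.2
(17, 75) 42 6.5
(5, 50) 42 6.5
(17, 50) 40 6.4
(5, 35) 35 3.9
(17, 35) 21 4.1
(11, 0) 0 None
(5, -20) 27 3.6
(17, -20) 23 3.5
(7, -52) 41 4.1
(15, -52) 40 4.0
(7, -72) 32 4.1
(15, -72) 34 4.2
(7, -105) 40 3.9
(15, -105) 41 4.1
y range [-127.9098  108.4393] x range [-36.941   31.9675]
-105 lo x,z [3.9 7.7] hi [19.7  2.7]
-90 lo x,z [ 2.5 11.3] hi [18.2  4.4]
-75 lo x,z [4.2 2.9] hi [18.4  3.8]
-60 lo x,z [3.5 3.4] hi [18.6  4.3]
-45 lo x,z [3.8 3.9] hi [18.   3.5]
-30 lo x,z [3.1 3.9] hi [18.2  2.7]
-15 lo x,z [4.2 3.3] hi [29.4 13.8]
0 lo x,z [ 1.5 15.5] hi [ 1.5 15.5]
30 lo x,z [3.2 3.5] hi [15.6  4.7]
45 lo x,z [-0.9  6.2] hi [20.2  5.5]
HEAD slopes dz/dx,dz/dy [ 0.026 -0.065] top z at (11,100) 4.0 x [-37.8  31.4] ymax 108.6 1733
```

The whole top face reads 4 mm above the floor from head to tail, so it's flat and home. The robot is clear, so I'm handing in.

```bash
python3 -c "
from station import *
print(hand_in())"
```

```text
the job is handed in; nothing more can be done
None
```

The caliper's jaws are shut and it is pressed past the lips into its cutout, reading flat on the floor from head to tail. The gripper is clear, no other object was touched, and the job was handed in at about 24.5 s of the 48 s.

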